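# Return the pencil tin through the flap

## Task

Return the flat metal pencil tin: with your fingertips push it along the chute it lies in, through the hanging flap, until it lies wholly inside the return box, then draw your fingers back out so that the flap swings shut behind it. Only slide the tin, never grip or lift it, and leave the eraser in the other chute and the things beside the box where they are.

Things in the scene. Friction and masses are not known exactly. Their poses are not given: they have to be found in the camera images.
- box: Low wooden return box fixed to the table, 350 mm long (x), 176 wide (y). Origin: table level, mid-width, in the plane of the closed flaps; +x points into the box (the way to push), +y left, z up. x -190 to 0 mm: open tray of two straight parallel chutes; x 0 to 152 mm: two covered compartments, shut at the back, clear roof, its top 78 mm above the table. One flat floor 8 mm above the table.
- door_left (a point): Middle of the left doorway at floor level, 42 mm left of the box's middle, in the plane of the flaps. Chute and compartment are 76 mm wide, centred on this point, between 8 mm walls; the chute walls rise 14 mm above the floor. The lintel (8 mm thick, 8 mm high) is 62 mm above the floor: fingers leaning 20 to 45 degrees, tips forward, reach in under it; upright ones do not.
- door_right (a point): Middle of the right doorway at floor level, 42 mm right of the box's middle; otherwise like the left one.
- flap_left (a joint): Angle of the left flap, rad: 0 hangs shut, positive is swung into the box, up to 1.5. Aluminium plate 70 mm wide, 48 high, 3 thick, 60 g, hinged along its top edge, 62 mm above the floor; its lower edge hangs 14 mm above the floor. Opens inward only, at a light push, lies on whatever is under it and falls shut by its weight: it drops clear behind the tin once the tin's rear end is 27 mm or more beyond the doorway plane.
- flap_right (a joint): Angle of the right flap, which is the same in all else as the left one.
- tin_center (a point): Centre of the closed flat pencil tin, a plain steel block-shaped tin 84 mm long (its x), 60 mm wide (its y), 22 mm high, about 0.12 kg. It lies loose in the left or right chute, long side nearly along it, wholly on the robot's side of the flap. The point is 11 mm above its underside.
- eraser_center (a point): Centre of a white block eraser in a card sleeve, 58 x 26 x 14 mm, lying loose in the other chute. Stays where it is.
- sharpener_center (a point): Centre of a round dark wood-coloured sharpener tub, 38 mm across, 42 mm high, standing loose on the table to the left of the box. Stays where it is.
- ink_center (a point): Centre of a small ink jar with a black cap, 44 mm across, 62 mm high, standing loose on the table to the right of the box. Stays where it is.

How it is judged:
By the outcome, as a careful person would: the job done as asked, in the order asked, and still so for the second after the job is handed in, with the robot touching nothing.
It also fails if it takes over 38 s, if anything falls off the work surface, if the arm or the gripper's body presses on something with over 40 N, if the wrist force passes 120 N, or if a joint passes its speed limit or range.

## Robot

A 6-joint arm with a two-finger parallel gripper is mounted at the origin on the work surface. World frame = base frame: x ahead of the robot, y to its left, z up, the work surface at z = 0. Lengths are in m, angles in degrees, forces in N, time in s.
With the tool pointing down it reaches from about 0.375 to 0.9 m from the base axis. Payload 3.1 kg.
Tool frame: the origin (TCP) lies midway between the tips of the shut fingers; the grasp point (between the pads) lies 19 mm behind it; z points along the fingers, y is the direction in which the jaws open and shut (so a half turn about z gives the same grasp; the last joint's range is limited). The gripper opens to 87 mm and grips with 3 to 60 N. Pads are 19 mm wide; open, the fingers measure 117 mm over their backs; the gripper's body (75 mm by 190 mm) begins 51 mm behind the grasp point.
Start: joints at [-10.227, 30.224, 82.088, -0, 67.689, -10.227], TCP at [0.625, 0, 0.223] pointing down, gripper open.
Joint ranges: [-176.69, 176.69], [-43.24, 126.21], [12.49, 139.97], [-82, 262], [0, 151.66], [-163.58, 163.58]. Speed limits (degrees/s): [159.86, 159.86, 180, 180, 180, 180].

## Interface

Orientations are given as [roll, pitch, yaw] about the fixed x, y, z axes, in that order (R = Rz(yaw) Ry(pitch) Rx(roll)).
In Python, from rig import get_obs, optics, r gives the robot as it stands. The module is installed in compiled form; this text tells all that it offers.
- The arm moves only by the tool move_arm, never from a script. Its argument "deltas" is a list of rows, each a list of 7 numbers: the turn, a rotation vector about the tool's x, y, z as a fraction of full scale, then the shift along the tool's x, y, z as a fraction of full scale, then the gripper's target within -1 to 1 (fully open at 1, half-way at 0, shut at -1). In form: [[rx, ry, rz, dx, dy, dz, jaw], ...]. A call has 1 to 20 rows; each row is the pose to reach, as a shift and turn from the pose commanded when the call began, along the tool's axes at that moment, turning the shorter way round; what a row does not reach only later rows make up. Full scale, the value 1, is 20 cm for a shift and 180 degrees for a turn. A row lasts 1/10 s, in which the tool goes at most 50 mm and 8.59 degrees, less where a joint would pass 70% of its speed; a pose out of reach is approached as far as the arm can. A call with a number of a shift or a turn outside -1 to 1 is refused whole. A call with a gripper value outside its range is refused whole. The fingers move at their own pace and stop on an object; "squeeze" is the grip in N (left out, the last holds). Time passes only in rows, so rows that repeat a pose let the fingers close. It gives the time, the measured TCP pose, the force and the opening at its end, in the units of the state.
- get_obs(): the state, without advancing time (a new reading comes with each control period).
- optics.grab_frame(name): name is "scene" or "side" or "wrist"; returns a dict with "pixels" (420x560x3 uint8, red, green, blue), "fx", "fy", "cx", "cy" (pixels), "origin" and "rotation" of the camera in the world. Camera axes: x right, y up, looking along -z (the intrinsics and any distortion apply to the point x, -y, -z); pixel columns grow to the right and rows downward; lengths in m; the calibration is good to about 2 mm. A picture is of the moment at which its call begins. There is no depth.
- r.hand_in(): hands the job in, once; it reports no verdict.
The state is a dict: "clock": time; "qpos": joint angles; "dq": joint speeds; "tau": joint torques, N m; "position": TCP position; "tool_rot": TCP orientation; "wrist_force": force on the tool from outside, world axes, zero at the start; "ft_torque": the same for the moment, N m; "finger_gap": finger opening in m.
Only numpy, scipy, OpenCV 4.12 (cv2) and the standard library are available. Lean on these libraries where they do the work, as an engineer would, in place of code of your own. Each camera call takes 0.05 s, during which the arm holds its last target. There are 200 camera calls.

## Working session

There is one attempt and no reset: what is moved stays moved. The work goes in short steps, Python scripts to look and compute and a tool call to move; the robot and the scene stay as the last step left them, time stands still between calls to the robot, and variables do not carry over. Pictures are saved under pics/ and viewed, about 8 in all and at most 12, crops included, and the job is handed in when it is done.

Besides the shell and the picture viewer there is one more tool, called in YAML: its name, and indented under it one key for each argument. move_arm: Moves the arm, as the interface text tells. Its arguments: {"type":"object","properties":{"deltas":{"type":"array"},"squeeze":{"type":"number"}},"required":["deltas"]}

```bash
mkdir -p pics
cat > h.py <<'E'
import numpy as np, cv2
from rig import get_obs, optics, r
def grab(n,name):
    f=optics.grab_frame(n); cv2.imwrite(f'pics/{name}.png',f['pixels'][:,:,::-1]); np.save(f'pics/{name}.npy',f,allow_pickle=True); return f
def load(name): return np.load(f'pics/{name}.npy',allow_pickle=True).item()
def ray(f,u,v,z):
    d=np.array([(u-f['cx'])/f['fx'],-(v-f['cy'])/f['fy'],-1.]); d=np.array(f['rotation'])@d; o=np.array(f['origin'])
    return o+d*(z-o[2])/d[2]
def proj(f,p):
    c=np.array(f['rotation']).T@(np.array(p)-f['origin']); return f['cx']+f['fx']*c[0]/-c[2], f['cy']-f['fy']*c[1]/-c[2]
E
python3 - <<'E'
from h import *
for n in('scene','side'):
    f=grab(n,n+'1'); print(n,{k:(v if k!='pixels' else v.shape) for k,v in f.items()})
o=get_obs(); print(o)
E
```

```text
scene {'pixels': (420, 560, 3), 'fx': 394.37077188088836, 'fy': 394.37077188088836, 'cx': 276.22924386622674, 'cy': 213.9272289239214, 'origin': array([1.02274894, 0.02381701, 0.72967016]), 'rotation': array([28.73466378, -0.70758007, 83.60580725])}
side {'pixels': (420, 560, 3), 'fx': 398.99325527961184, 'fy': 398.99325527961184, 'cx': 281.5743848013685, 'cy': 210.02873586189165, 'origin': array([ 0.29231777, -0.50878566,  0.75615083]), 'rotation': array([ 46.04853597,  -0.3007287 , -29.92350185])}
{'clock': 0.1, 'qpos': array([-1.02260222e+01,  3.02743239e+01,  8.21507131e+01, -7.18464437e-05,
        6.76892182e+01, -1.02256456e+01]), 'dq': array([ 0.06422303, -0.15093049, -0.12664087,  0.01467851,  0.00355244,
       -0.07743369]), 'tau': array([-3.02360622e-04, -4.40987206e+01, -1.77151054e+01,  6.34850166e-02,
        5.34114777e-02, -3.85449334e-05]), 'position': array([6.24325374e-01, 1.64705787e-04, 2.21652890e-01]), 'tool_rot': array([-1.79887548e+02, -2.02178124e-02,  8.99996309e+01]), 'wrist_force': array([ 0.01637321,  0.78331362, -0.37029283]), 'ft_torque': array([ 0.01692597, -0.01814424,  0.03083586]), 'finger_gap': 0.08728008261148382}
```

View pics/scene1.png

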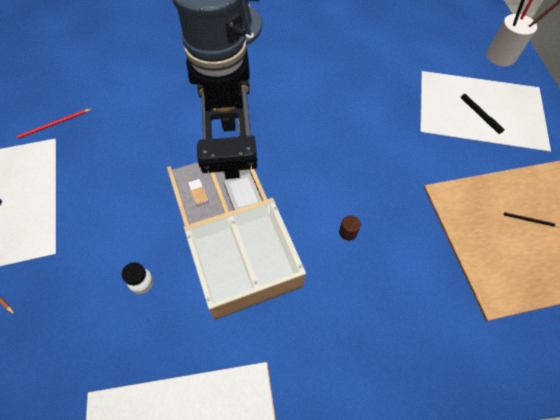

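View pics/side1.png

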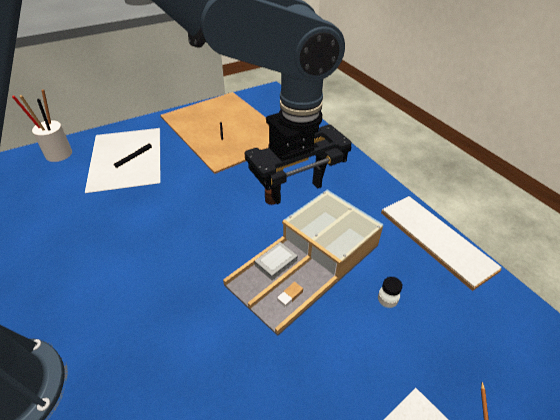

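Scene: the box runs away from the robot. The tin is in the left chute at about (242,192), with the eraser in the right one. Side: the tin is at about (277,260), and the flaps run from about (285,235) to (335,270). I'll zoom in on the side view.

```bash
python3 - <<'E'
import cv2
a=cv2.imread('pics/side1.png')[185:335,215:390]; cv2.imwrite('pics/crop1.png',cv2.resize(a,None,fx=4,fy=4,interpolation=cv2.INTER_CUBIC))
E
cat >> h.py <<'E'
from scipy.spatial.transform import Rotation as Rn
_l=load
def fix(f):
    f=dict(f); f['rotation']=Rn.from_euler('xyz',f['rotation'],degrees=True).as_matrix(); return f
def load(name): return fix(_l(name))
E
```

```text
(no output)
```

View pics/crop1.png

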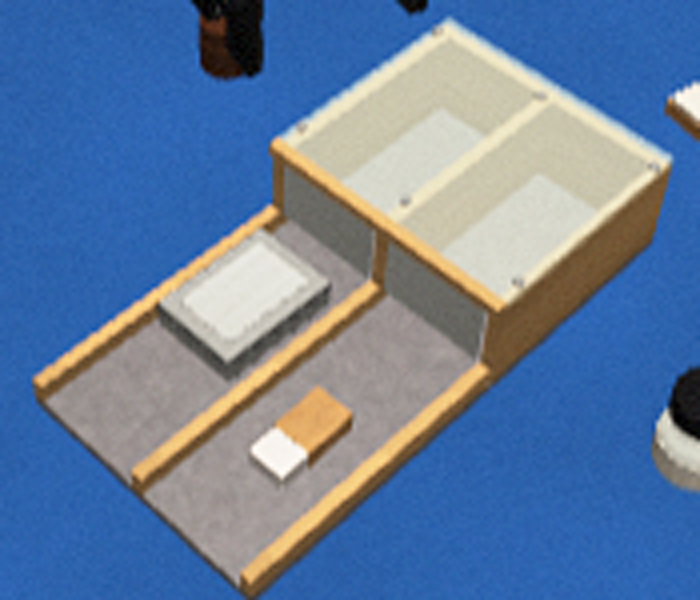

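Crop (4x, offset 215,185): roof corners at (273,143), (500,306), (672,160), (449,20). Tin top corners at (160,308), (262,232), (330,283), (228,360). The flap is shut and the tin is close to square in the chute.

Run:
```python
from h import *
f=load('side1')
P=lambda c,z: ray(f,215+c[0]/4,185+c[1]/4,z)[:2]
obs=[((273,143),.078,(None,88)),((500,306),.078,(None,-88)),((672,160),.078,(160,-88)),((449,20),.078,(160,88)),((36,382),.022,(-190,88)),((243,578),.022,(-190,-88)),((136,478),.022,(-190,0))]
W=np.array([P(c,z) for c,z,_ in obs]); print((W*1000).round(1))
idx=[2,3,4,5,6]; B=np.array([obs[i][2] for i in idx])/1000.; A=W[idx]
b0,a0=B.mean(0),A.mean(0); U,S,V=np.linalg.svd((B-b0).T@(A-a0)); R=V.T@U.T; t=a0-R@b0
yaw=np.degrees(np.arctan2(R[1,0],R[0,0])); print('yaw',yaw,'t',t)
inv=lambda w:(R.T@(np.array(w)-t))*1000
print('box frame of all',np.array([inv(w) for w in W]).round(1))
T=np.array([P(c,.030) for c in [(160,308),(262,232),(330,283),(228,360)]]); 
TB=np.array([inv(w) for w in T]);print('tin',T.round(4),TB.round(1),TB.mean(0))
E=np.array([inv(P(c,.022)) for c in [(250,450),(320,388),(352,422),(282,480)]]);print('eraser',E.round(1))
# cross-check scene
g=load('scene1')
for b in [(160,88,78),(160,-88,78),(-190,88,22),(0,-88,78)]:
    w=R@np.array(b[:2])/1000+t; print(b,proj(g,[*w,b[2]/1000]))
for p in T: print('tin',proj(g,[*p,.03]))
```

```text
[[ 631.4   65.2]
 [ 676.2 -102.3]
 [ 829.1  -63.4]
 [ 786.2  105.4]
 [ 450.1   16. ]
 [ 491.6 -146.6]
 [ 470.8  -67.4]]
yaw 14.454013609195137 t [ 0.65400413 -0.01872448]
box frame of all [[  -0.9   86.9]
 [   0.6  -86.4]
 [ 158.4  -87. ]
 [ 159.    87.2]
 [-188.8   84.5]
 [-189.2  -83.3]
 [-189.5   -1.4]]
tin [[ 0.5318  0.0226]
 [ 0.6119  0.044 ]
 [ 0.6268 -0.0102]
 [ 0.548  -0.0292]] [[-108.1   70.5]
 [ -25.1   71.2]
 [ -24.2   15.1]
 [-105.3   16.3]] [-65.68237238  43.28700371]
eraser [[-133.9  -31.1]
 [ -77.7  -29.1]
 [ -81.3  -57.1]
 [-134.7  -56.4]]
(160, 88, 78) (np.float64(303.57915450313857), np.float64(271.2069857389778))
(160, -88, 78) (np.float64(206.20855713390546), np.float64(306.3617669117908))
(-190, 88, 22) (np.float64(242.06165562429794), np.float64(143.1095711085053))
(0, -88, 78) (np.float64(182.2325006526698), np.float64(226.15098411919726))
tin (np.float64(246.19862314974966), np.float64(171.24259445232414))
tin (np.float64(259.51221900936537), np.float64(202.34186879174564))
tin (np.float64(233.58900859740453), np.float64(211.04804948573636))
tin (np.float64(222.36472196241158), np.float64(179.57954051402754))
```

```bash
cat >> h.py <<'E'
YAW=14.4; T0=np.array([.654,-.0187]); RB=Rn.from_euler('z',YAW,degrees=True)
def b2w(x,y,z): w=RB.apply([x/1000,y/1000,0]); return np.array([T0[0]+w[0],T0[1]+w[1],z/1000])
def w2b(p): return RB.inv().apply(np.array(p)-[*T0,0])*1000
def rpy(e): return Rn.from_euler('xyz',e,degrees=True)
def delta(p0,e0,p1,e1):
    a=rpy(e0); rv=(a.inv()*rpy(e1)).as_rotvec()/np.pi; return np.r_[rv,a.inv().apply(p1-p0)/.2].round(3)
def apply(p0,e0,d): a=rpy(e0); return p0+a.apply(d[3:6])*.2, a*Rn.from_rotvec(np.array(d[:3])*np.pi)
E
python3 - <<'E'
from h import *
p0=np.array([.625,0,.223])
print(delta(p0,[180,0,90],b2w(-140,42.5,120),[180,-44,14.4]),b2w(-140,42.5,120))
g=load('scene1'); print('sharp top',w2b(ray(g,350,221,.042)),'ink',w2b(ray(g,133,271,.062)))
E
```

```text
[-0.161  0.207  0.398 -0.062 -0.586  0.515] [ 0.50782904 -0.0123518   0.12      ]
sharp top [ 83.9388837  222.15832408  42.        ] ink [  47.83271155 -193.03278647   62.        ]
```

move_arm:
  deltas:
    - [-0.161,0.207,0.398,-0.062,-0.586,0.515,-0.5]
    - [-0.161,0.207,0.398,-0.062,-0.586,0.515,-0.5]
    - [-0.161,0.207,0.398,-0.062,-0.586,0.515,-0.5]
    - [-0.161,0.207,0.398,-0.062,-0.586,0.515,-0.5]
    - [-0.161,0.207,0.398,-0.062,-0.586,0.515,-0.5]
    - [-0.161,0.207,0.398,-0.062,-0.586,0.515,-0.5]
    - [-0.161,0.207,0.398,-0.062,-0.586,0.515,-0.5]
    - [-0.161,0.207,0.398,-0.062,-0.586,0.515,-0.5]
    - [-0.161,0.207,0.398,-0.062,-0.586,0.515,-0.5]
    - [-0.161,0.207,0.398,-0.062,-0.586,0.515,-0.5]
    - [-0.161,0.207,0.398,-0.062,-0.586,0.515,-0.5]
    - [-0.161,0.207,0.398,-0.062,-0.586,0.515,-0.5]
    - [-0.161,0.207,0.398,-0.062,-0.586,0.515,-0.5]
    - [-0.161,0.207,0.398,-0.062,-0.586,0.515,-0.5]
  squeeze: 5

```text
clock: 1.5
position: [0.508, -0.0124, 0.1193]
tool_rot: [179.9, -44.0, 14.5]
wrist_force: [-0.4, -0.6, 0.2]
finger_gap: 0.0215
```

Run:
```python
from h import *
s=grab('side','side2')['pixels'][185:335,200:400]; w=grab('wrist','wrist2')['pixels']
a=cv2.resize(s,(800,600),interpolation=cv2.INTER_CUBIC)
cv2.imwrite('pics/c2.png',a[:,:,::-1])
print(get_obs()['qpos'])
p0,R0=apply(np.array([.625,0,.223]),[180,0,90],[-0.161,0.207,0.398,-0.062,-0.586,0.515]); e0=R0.as_euler('xyz',degrees=True); print(p0,e0,w2b(p0))
for z in (16,): print(delta(p0,e0,b2w(-140,42.5,z),[180,-44,14.4]))
```

```text
[-33.14448251  37.32154805 135.93943989 126.75791058  39.72515715
 -82.4145389 ]
[ 0.5078 -0.0124  0.12  ] [179.93404568 -43.98773143  14.41332561] [-140.04011187   42.46053542  120.        ]
[ 0.     0.     0.    -0.361 -0.001  0.374]
```

View pics/c2.png

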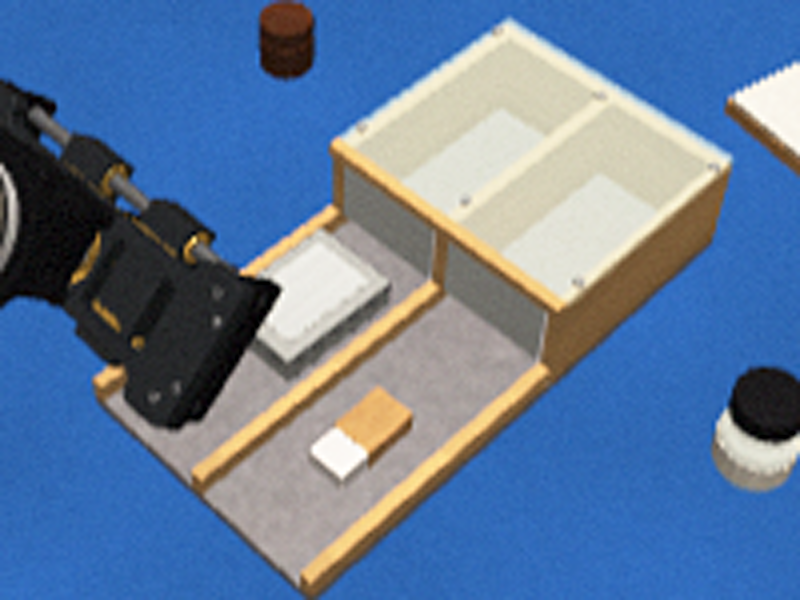

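View pics/wrist2.png

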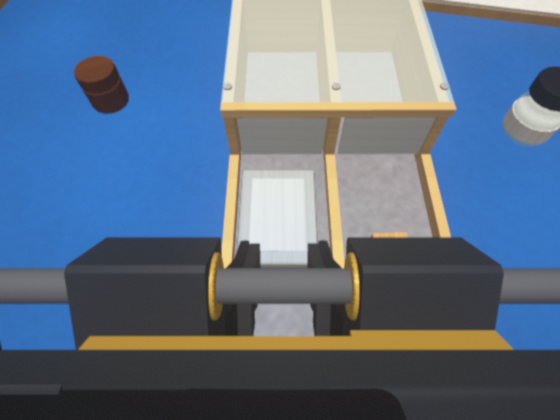

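Both views show the finger pair centred over the left chute, behind the tin's rear edge, with the box unmoved. I'll descend straight down.

move_arm:
  deltas:
    - [0,0,0,-0.06,0,0.062,-0.5]
    - [0,0,0,-0.12,0,0.125,-0.5]
    - [0,0,0,-0.18,0,0.187,-0.5]
    - [0,0,0,-0.24,0,0.25,-0.5]
    - [0,0,0,-0.28,0,0.29,-0.5]
    - [0,0,0,-0.32,0,0.332,-0.5]
    - [0,0,0,-0.34,0,0.353,-0.5]
    - [0,0,0,-0.354,0,0.367,-0.5]
    - [0,0,0,-0.354,0,0.367,-0.5]

```text
clock: 2.5
position: [0.5082, -0.0125, 0.0175]
tool_rot: [179.9, -44.0, 14.4]
wrist_force: [-1.0, -0.5, 0.2]
finger_gap: 0.022
```

move_arm:
  deltas:
    - [0,0,0,0.036,0,0.035,-0.5]
    - [0,0,0,0.072,0,0.0695,-0.5]
    - [0,0,0,0.09,0,0.087,-0.5]
    - [0,0,0,0.108,0,0.104,-0.5]
    - [0,0,0,0.144,0,0.139,-0.5]
    - [0,0,0,0.18,0,0.174,-0.5]
    - [0,0,0,0.216,0,0.2085,-0.5]
    - [0,0,0,0.252,0,0.243,-0.5]
    - [0,0,0,0.288,0,0.278,-0.5]
    - [0,0,0,0.324,0,0.313,-0.5]
    - [0,0,0,0.36,0,0.3475,-0.5]
    - [0,0,0,0.396,0,0.382,-0.5]
    - [0,0,0,0.396,0,0.382,-0.5]

```text
clock: 3.8
position: [0.6165, 0.0151, 0.0182]
tool_rot: [179.8, -44.2, 14.6]
wrist_force: [-0.7, -1.1, 0.2]
finger_gap: 0.0217
```

Run:
```python
from h import *
s=grab('side','side3')['pixels'][185:335,200:400]; grab('wrist','wrist3')
cv2.imwrite('pics/c3.png',cv2.resize(s,(800,600),interpolation=cv2.INTER_CUBIC)[:,:,::-1])
o=get_obs(); print(w2b(o['position']),o['wrist_force'],o['qpos'])
```

```text
[-29.62365681  42.39861416  17.59379191] [ 0.0912943  -0.16456744 -1.14731289] [-20.91229355  51.51535314 121.36798023 139.77806806  38.3708179
 -83.48719337]
```

View pics/c3.png

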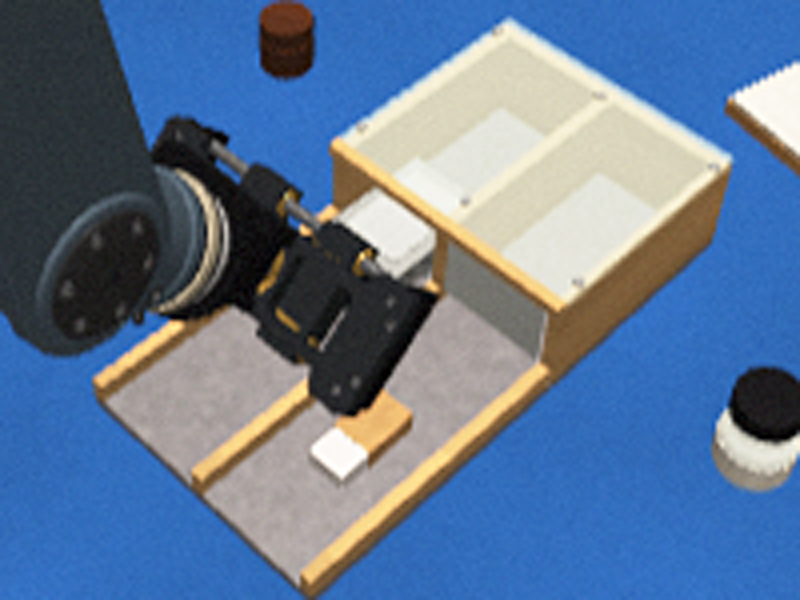

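View pics/wrist3.png

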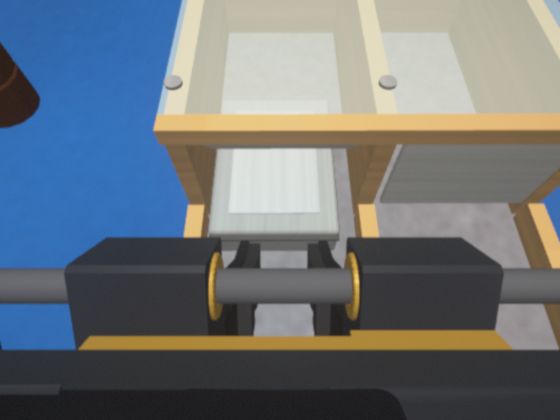

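The tin is halfway under the flap and square in the chute. The wrist view shows its rear top edge at row ~236 (cols 215–338) and the lintel's front at rows 115–140. The eraser hasn't moved.

Run:
```python
from h import *
f=load('wrist3'); f=load('wrist3')
for u,v,z,n in [(213,236,.030,'tin rearL'),(338,236,.030,'tin rearR'),(160,121,.078,'lintel top front L?'),(160,137,.070,'lintel low L'),(188,205,.022,'wallL top at door'),(372,205,.022,'wall mid')]:
    print(n,w2b(ray(f,u,v,z)).round(1))
print(proj(f,b2w(0,88,78)),proj(f,b2w(0,-88,78)), f['origin'])
```

```text
tin rearL [-21.4  73.5  30. ]
tin rearR [-21.4  18.2  30. ]
lintel top front L? [ 1.6 87.  78. ]
lintel low L [ 0.9 89.2 70. ]
wallL top at door [-0.8 88.9 22. ]
wall mid [-0.8 -1.  22. ]
(np.float64(156.56329761602433), np.float64(124.23870154922604)) (np.float64(645.0989662847926), np.float64(124.14851237926173)) [ 0.55295833 -0.00060902  0.17947846]
```

move_arm:
  deltas:
    - [0,0,0,0.036,0,0.035,-0.5]
    - [0,0,0,0.072,0,0.0695,-0.5]
    - [0,0,0,0.108,0,0.104,-0.5]
    - [0,0,0,0.135,0,0.13,-0.5]
    - [0,0,0,0.144,0,0.139,-0.5]
    - [0,0,0,0.144,0,0.139,-0.5]

```text
clock: 4.5
position: [0.6539, 0.025, 0.0179]
tool_rot: [179.9, -44.1, 14.5]
wrist_force: [-0.3, 0.0, 0.7]
finger_gap: 0.0218
```

Run:
```python
from h import *
a=grab('side','side4')['pixels'][195:295,215:345]; w=grab('wrist','wrist4')['pixels']
a=cv2.resize(a,(520,400),interpolation=cv2.INTER_CUBIC)
c=np.vstack([cv2.resize(w[:280],(400,200)),cv2.resize(a,(400,308))])
cv2.imwrite('pics/c4.png',c[:,:,::-1])
o=get_obs(); print(w2b(o['position']),o['wrist_force'],o['tool_rot'],o['qpos'])
```

```text
[10.07546166 42.42325415 17.68639916] [ 0.20094827  0.3961547  -0.54166949] [179.94059155 -44.00212638  14.41398687] [-17.86129985  50.93035843 115.92091436 137.85055897  33.46825855
 -77.36743559]
```

View pics/c4.png

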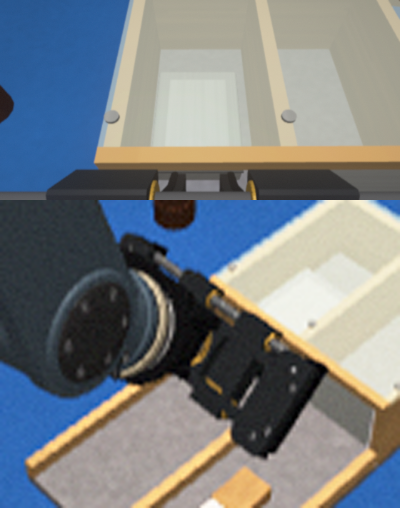

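No contact force so far, and the tin's rear is at about x=+18. I'll do the last stretch in small steps and watch the force.

move_arm:
  deltas:
    - [0,0,0,0.018,0,0.0175,-0.5]
    - [0,0,0,0.032,0,0.031,-0.5]
    - [0,0,0,0.043,0,0.0415,-0.5]
    - [0,0,0,0.043,0,0.0415,-0.5]

```text
clock: 5.0
position: [0.6654, 0.0278, 0.0177]
tool_rot: [179.9, -44.0, 14.5]
wrist_force: [0.0, 0.7, -0.7]
finger_gap: 0.0217
```

move_arm:
  deltas:
    - [0,0,0,0.007,0,0.007,-0.5]
    - [0,0,0,0.011,0,0.0105,-0.5]
    - [0,0,0,0.011,0,0.0105,-0.5]

```text
clock: 5.3
position: [0.6678, 0.0286, 0.0177]
tool_rot: [179.9, -44.0, 14.4]
wrist_force: [-1.2, 0.2, -0.5]
finger_gap: 0.0216
```

move_arm:
  deltas:
    - [0,0,0,0.007,0,0.007,-0.5]
    - [0,0,0,0.0145,0,0.014,-0.5]
    - [0,0,0,0.0145,0,0.014,-0.5]

```text
clock: 5.6
position: [0.672, 0.0296, 0.0177]
tool_rot: [179.9, -44.0, 14.4]
wrist_force: [0.3, -0.4, -1.0]
finger_gap: 0.0217
```

Run:
```python
from h import *
o=get_obs(); print(w2b(o['position']),o['wrist_force'])
a=grab('side','side5')['pixels'][185:285,260:390]; b=grab('scene','scene5')['pixels'][150:320,160:320]
c=np.hstack([cv2.resize(a,(416,320),interpolation=cv2.INTER_CUBIC),cv2.resize(b,(301,320),interpolation=cv2.INTER_CUBIC)])
cv2.imwrite('pics/c5.png',c[:,:,::-1])
```

```text
[29.46734406 42.2828149  17.70677234] [ 0.32020569 -0.3967438  -0.95849799]
```

View pics/c5.png

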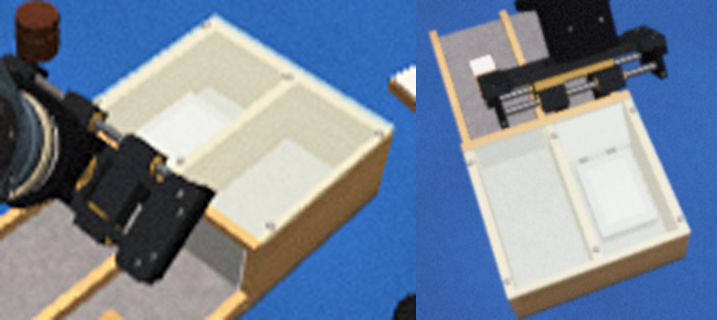

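The tin is wholly inside with its rear at about +36 mm. I'll withdraw along the same line.

move_arm:
  deltas:
    - [0,0,0,-0.018,0,-0.0175,-0.5]
    - [0,0,0,-0.054,0,-0.052,-0.5]
    - [0,0,0,-0.09,0,-0.087,-0.5]
    - [0,0,0,-0.126,0,-0.122,-0.5]
    - [0,0,0,-0.162,0,-0.1565,-0.5]
    - [0,0,0,-0.216,0,-0.2085,-0.5]
    - [0,0,0,-0.27,0,-0.261,-0.5]
    - [0,0,0,-0.324,0,-0.313,-0.5]
    - [0,0,0,-0.378,0,-0.365,-0.5]
    - [0,0,0,-0.432,0,-0.417,-0.5]
    - [0,0,0,-0.486,0,-0.4695,-0.5]
    - [0,0,0,-0.44,0,-0.517,-0.5]
    - [0,0,0,-0.39,0,-0.569,-0.5]
    - [0,0,0,-0.312,0,-0.65,-0.5]
    - [0,0,0,-0.226,0,-0.739,-0.5]
    - [0,0,0,-0.138,0,-0.83,-0.5]
    - [0,0,0,-0.138,0,-0.83,-0.5]
    - [0,0,0,-0.138,0,-0.83,-0.5]

```text
clock: 7.5
position: [0.5405, -0.0042, 0.1184]
tool_rot: [179.8, -44.0, 14.5]
wrist_force: [0.0, 0.3, 0.4]
finger_gap: 0.0218
```

Run:
```python
from h import *
o=get_obs(); print(o['clock'],w2b(o['position']),o['wrist_force'])
a=grab('side','side6')['pixels'][185:335,215:390]; b=grab('scene','scene6')['pixels'][130:320,150:320]
c=np.hstack([cv2.resize(a,(467,400),interpolation=cv2.INTER_CUBIC),cv2.resize(b,(330,400),interpolation=cv2.INTER_CUBIC)])
cv2.imwrite('pics/c6.png',c[:,:,::-1])
```

```text
7.5 [-106.28222714   42.27888082  118.41068125] [0.01399278 0.2536533  0.44804322]
```

View pics/c6.png

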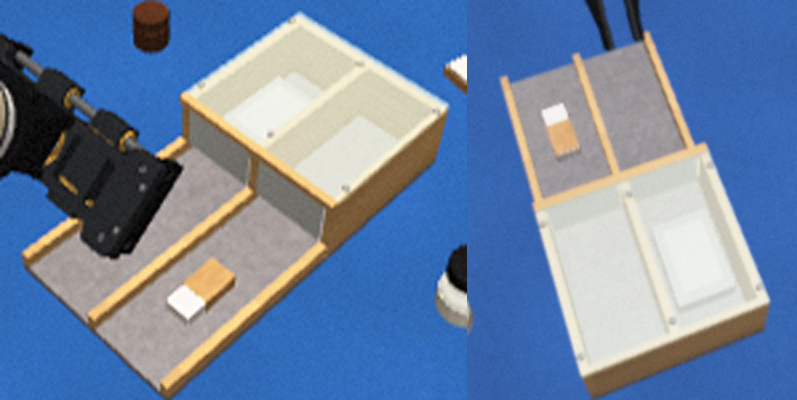

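Both flaps hang shut, the tin lies inside the left compartment, and the eraser, tub and jar are where they were. I'll hand in.

```bash
python3 -c "
from h import *
print(r.hand_in())"
```

```text
the job is handed in; nothing more can be done
None
```

The tin is in the return box and the job is handed in, at about 7.6 s of the 38 s allowed. I pushed it along the left chute and through the flap with the fingertips leaning 44°. I then drew the fingers back along the same line and raised them clear.

**Tin position:** I pushed until its rear end was about 36 mm beyond the flap plane; the flap needs 27 mm to drop. That figure comes from the fingertip position, which agreed to about 1 mm with a camera check partway through the push.

**Final pictures:** They show the tin inside the left compartment and the left flap hanging shut. The eraser, sharpener tub and ink jar look unmoved; I judged this by eye, without measuring again.

**Forces:** Every reading taken after a move was under about 1.5 N. No check failed or disagreed.

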